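# Press the turtle's plinth light in the curio cabinet

## Robot

A 7-joint arm with a two-finger parallel gripper is mounted at the origin on the work surface. World frame = base frame: x ahead of the robot, y to its left, z up, the work surface at z = 0. Lengths are in m, angles in rad, forces in N, time in s.
With the tool pointing down it reaches from about 0.375 to 0.925 m from the base axis. Payload 3.1 kg.
Tool frame: the origin (TCP) lies midway between the tips of the shut fingers; the grasp point (between the pads) lies ctrl.grasp_offset behind it (ctrl.grasp_offset is the distance from the TCP to the grasp point, in m); z points along the fingers, x is the direction in which the jaws open and shut, and the axes are right-handed (so a half turn about z gives the same grasp; the last joint's range is limited). The gripper opens to 85 mm and grips with 20 to 120 N. Pads are 22 mm wide; open, the fingers measure 114 mm over their backs; the gripper's body (76 mm by 85 mm) begins 54 mm behind the grasp point. The pads swing forward as they close: fully open they stand 13 mm farther back than shut.
Start: joints at [-1.411, 0.383, 0.044, 1.598, -0.018, 1.161, -0.05], TCP at [0.166, 0.629, 0.231] pointing down, gripper open.
Joint ranges: [-2.61, 2.61], [-0.41, 2.15], [-1.48, 1.57], [0, 2.5], [-1.57, 4.71], [0.05, 1.97], [-2.85, 2.85]. Speed limits (rad/s): [2.79, 2.79, 3.14, 3.14, 3.14, 3.14, 3.14].

## Interface

Orientations are given as a unit quaternion [x, y, z, w].
In Python, from workcell import ctrl gives the robot as it stands.
- The arm moves only by the shell command python3 -m crank 'ROWS'. ROWS is JSON, a list of rows, each a list of 7 numbers: the closure in counts, from 0 (fully open) to 255 (shut), then the shift along the tool's x, y, z in mm, then the turn, a rotation vector about the tool's x, y, z in degrees. A call has 1 to 10 rows; each row shifts and turns the pose as measured when the row begins, along the tool's axes as they then stand; what a row does not reach is not made up. A row lasts 1/10 s, in which the tool goes at most 50 mm and 8.59 degrees, less where a joint would pass 70% of its speed; a pose out of reach is approached as far as the arm can. A call is refused whole if a number of a shift passes 50 or a number of a turn 8.59, either way. A call with a gripper value outside its range is refused whole. The fingers move at their own pace and stop on an object; the grip force is fixed at half the most. Time passes only in rows, so rows that do not move let the fingers close. It gives the time, the measured TCP pose, the force and the opening at its end, in the units of the state.
- ctrl.state(): the state, without advancing time (a new reading comes with each control period).
- ctrl.camera(name): name is "side" or "top" or "wrist"; returns a dict with "frame" (420x560x3 uint8, red, green, blue), "depth" (420x560 float32, m along the optical axis (not along the pixel's ray), 0 where there is no reading), "fx", "fy", "cx", "cy" (pixels), "view" (4x4, takes a point from world to camera coordinates). Camera axes: x right, y down, z forward; pixel columns grow to the right and rows downward; lengths in m; the calibration is good to about 2 mm. A picture is of the moment at which its call begins.
- ctrl.finish_job(): hands the job in, once; it reports no verdict.
The state is a dict: "t": time; "joint_positions": joint angles; "joint_velocities": joint speeds; "joint_torque": joint torques, N m; "ee_pos": TCP position; "eef_rot": TCP orientation; "wrist_force": force on the tool from outside, world axes, zero at the start; "torque": the same for the moment, N m; "opening": finger opening in m.
Only numpy, scipy, OpenCV 4.12 (cv2) and the standard library are available. Lean on these libraries where they do the work, as an engineer would, in place of code of your own. Each camera call takes 0.05 s, during which the arm holds its last target. There are 200 camera calls.

## Task

In the open curio cabinet, switch on the turtle's spotlight: with the fingertips, press lightly down on the shell of the ceramic turtle until its sprung plinth sinks, keep it down for about a second, then withdraw so that the plinth comes back up. Do not lift, tip or shift the turtle, and do not touch the other show pieces, their plinths, or the cabinet and its glass.

Things in the scene. Friction and masses are not known exactly. Their poses are not given: they have to be found in the camera images.
- turtle: small ceramic turtle with a blue domed shell (56 mm across) and white head, feet and tail; about 85 mm nose to tail, 30 mm tall, 80 to 150 g, standing loose on its plinth; origin at the centre of its underside, own x towards its head, z up
- turtle_top (a point): top of the turtle's shell, on the shell's axis, 30 mm above its feet; a flat crown 20 mm across, level, the spot to press
- turtle_plinth: base of the turtle's display plinth: black disc 90 mm across, 10 mm high, fixed on the glass shelf; origin centre of underside; its sprung white plate (82 mm across) has its top 20 mm above the shelf when up. All four plinths look alike and swap places from start to start
- turtle_plate (a joint): how far the turtle plinth's white plate is pressed down, m: 0 up, 0.006 fully down; it switches at 0.002. It takes about 1 to 1.7 N of finger force on the turtle to start it moving, plus 0.7 N per mm (2 mm at 2.4 to 3.1 N, 4 mm at 3.8 to 4.5 N, hard stop at 6 mm, 5.2 to 5.9 N); it rises again by itself
- pick: lime-green silicone thumb pick: a small square loop 22 x 24 x 18 mm with a 24 mm blade, on its own plinth; origin centre of underside
- blank: dark rosewood ukulele bridge blank, 22 x 98 x 11 mm, lying along its own y on its own plinth; origin centre of underside
- ocarina: terracotta ocarina, round body 54 mm across and 41 mm tall with a mouthpiece along its own -x, on its own plinth; origin centre of underside
- case: brushed aluminium harmonica case, 104 x 30 x 24 mm, lying along its own x directly on the glass shelf; origin centre of underside
- fork: stainless tuning fork, about 122 mm long, 24 mm wide, 6 mm thick, lying along its own x directly on the glass shelf; origin on the underside, near mid-length
- slide: brass guitar slide, a tube 26 mm across and 55 mm tall standing on the glass shelf; origin centre of underside
- pick_plinth: the pick's plinth base, same make as the turtle's; origin centre of underside
- pick_plate (a joint): how far the pick plinth's plate is pressed down, m: 0 up, 0.006 fully down
- blank_plinth: the blank's plinth base, same make as the turtle's; origin centre of underside
- blank_plate (a joint): how far the blank plinth's plate is pressed down, m: 0 up, 0.006 fully down
- ocarina_plinth: the ocarina's plinth base, same make as the turtle's; origin centre of underside
- ocarina_plate (a joint): how far the ocarina plinth's plate is pressed down, m: 0 up, 0.006 fully down
- cabinet: low curio cabinet, 360 x 600 mm (own x, y), roof lifted off so it is open above and towards the robot; glass panes on the two sides and the far side, corner posts up to 160 mm above the table; glass shelf inside with its top 60 mm above the table; origin centre of underside on the table
- door: the cabinet's framed glass door, 570 mm wide, top 152 mm above the table, fixed wide open to the robot's left; origin at the foot of its hinge at the cabinet's near left corner, the panel runs along its own -y
Not all that is in view belongs to the job. Of the things that look like the turtle, the smaller one is meant.

How it is judged:
On the way:
1. the fingertips press on the turtle and hold its plinth at least 2 mm down for 0.6 s (value of joint turtle_plate above 0.002 m and contact force between the fingers and turtle above 0.5 N), for 0.6 s.
At the end, for the whole second after the job is handed in: After the press, the turtle's plate is back up (within 1 mm), the turtle stands still and upright (within 0.1 rad) on its plinth, within 12 mm of its centre and 13 mm of where it stood; every other piece lies within 6 mm of where it was and the other plates are up (within 1.5 mm) (value of joint turtle_plate below 0.001 m and horizontal distance between turtle and turtle_plinth below 0.012 m and distance of turtle from where it was at the start of the episode below 0.013 m and angle between turtle's own z axis and vertical below 0.1 rad and z of turtle in the frame of turtle_plinth below 0.024 m and linear speed of turtle below 0.02 m/s and distance of each of pick, blank, ocarina, case, fork, slide from where it was at the start of the episode below 0.006 m and value of joint each of pick_plate, blank_plate, ocarina_plate below 0.0015 m); the robot touches nothing.
It fails at once if the turtle is pressed harder than 20 N (contact force between any of the fingers, the arm and turtle above 20 N).
It fails at once if the turtle is lifted (over 6 mm), tipped (over 0.25 rad) or shifted (over 15 mm) (z of turtle in the frame of turtle_plinth above 0.026 m or angle between turtle's own z axis and vertical above 0.25 rad or horizontal distance between turtle and turtle_plinth above 0.015 m).
It fails at once if the robot touches another show piece or its plinth (contact force between any of the fingers, the arm and pick above 0.5 N or contact force between any of the fingers, the arm and blank above 0.5 N or contact force between any of the fingers, the arm and ocarina above 0.5 N or contact force between any of the fingers, the arm and case above 0.5 N or contact force between any of the fingers, the arm and fork above 0.5 N or contact force between any of the fingers, the arm and slide above 0.5 N or contact force between any of the fingers, the arm and pick_plinth above 0.5 N or contact force between any of the fingers, the arm and blank_plinth above 0.5 N or contact force between any of the fingers, the arm and ocarina_plinth above 0.5 N).
It fails at once if another show piece is moved more than 6 mm, or its plate pressed more than 1.5 mm (distance of any of pick, blank, ocarina, case, fork, slide from where it was at the start of the episode above 0.006 m or value of joint any of pick_plate, blank_plate, ocarina_plate above 0.0015 m).
It fails at once if the robot touches the cabinet or its door (contact force between any of the fingers, the arm and cabinet above 0.5 N or contact force between any of the fingers, the arm and door above 0.5 N).
It also fails if it takes over 40 s, if anything falls off the work surface, if the arm or the gripper's body presses on something with over 40 N, if the wrist force passes 120 N, or if a joint passes its speed limit or range.

## Working session

There is one attempt and no reset: what is moved stays moved. The work goes in short steps, Python scripts to look and compute and a shell command to move; the robot and the scene stay as the last step left them, time stands still between calls to the robot, and variables do not carry over. Pictures are saved under pics/ and viewed, about 8 in all and at most 12, crops included, and the job is handed in when it is done.

```bash
mkdir -p pics; ls
python3 - <<'E'
from workcell import ctrl
import cv2,numpy as np
s=ctrl.state();print({k:np.round(v,3).tolist() for k,v in s.items()},ctrl.grasp_offset)
for n in("top","side"):
    c=ctrl.camera(n);np.savez(f"pics/{n}.npz",**c);cv2.imwrite(f"pics/{n}.png",c["frame"][:,:,::-1])
    print(n,c["fx"],c["cx"],c["cy"],np.round(c["view"],3).tolist())
E
```

```text
pics
{'t': 0.0, 'joint_positions': [-1.411, 0.384, 0.044, 1.6, -0.018, 1.161, -0.05], 'joint_velocities': [0.001, -0.0, -0.002, 0.001, -0.001, 0.0, 0.001], 'joint_torque': [0.0, -43.346, 1.024, -24.952, 0.01, 0.011, -0.0], 'ee_pos': [0.165, 0.628, 0.23], 'eef_rot': [0.792, 0.61, -0.001, 0.001], 'wrist_force': [0.242, 0.458, -0.21], 'torque': [0.031, 0.015, -0.014], 'opening': 0.086} 0.0187
top 522.4241070840651 279.22237115277517 216.89946723397645 [[-0.01, -1.0, -0.015, 0.065], [-0.981, 0.013, -0.193, 0.61], [0.193, 0.013, -0.981, 1.094], [0.0, 0.0, 0.0, 1.0]]
side 453.4488422984548 281.2836931120246 211.80051683696715 [[0.735, -0.678, 0.005, -0.417], [-0.51, -0.558, -0.654, 0.414], [0.446, 0.479, -0.756, 0.703], [0.0, 0.0, 0.0, 1.0]]
```

View pics/top.png

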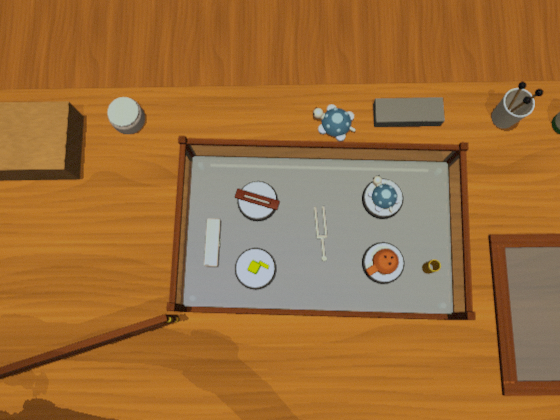

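View pics/side.png

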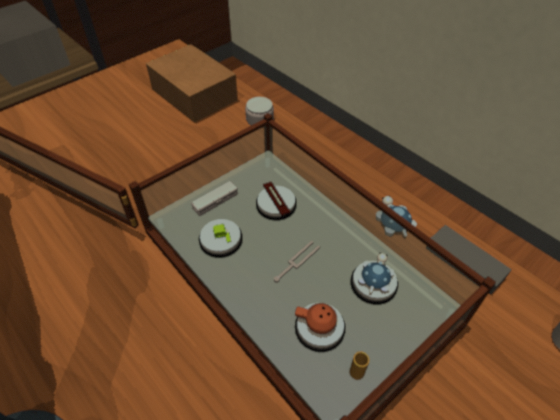

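The top view shows the cabinet with four plinths. Turtle candidates are (385,196), on a plinth in the cabinet, and (337,122), loose behind the cabinet. I'll measure both to see which is smaller.

```bash
cat > h.py <<'E'
import numpy as np,cv2
def world(c):
    v,u=np.mgrid[0:420,0:560];d=c["depth"]
    p=np.stack([(u-c["cx"])/c["fx"]*d,(v-c["cy"])/c["fy"]*d,d],-1)
    V=c["view"];return (p-V[:3,3])@V[:3,:3]
def ray(c,u,v,z):
    V=c["view"];R=V[:3,:3];o=-R.T@V[:3,3];d=R.T@np.array([(u-c["cx"])/c["fx"],(v-c["cy"])/c["fy"],1]);return o+d*(z-o[2])/d[2]
def blue(c):
    h=cv2.cvtColor(c["frame"],cv2.COLOR_RGB2HSV);m=cv2.inRange(h,(95,70,40),(125,255,255))
    return cv2.morphologyEx(m,cv2.MORPH_CLOSE,np.ones((5,5)))
E
python3 - <<'E'
from h import *
for n in("top","side"):
    c=dict(np.load(f"pics/{n}.npz"));W=world(c);k,l,st,ce=cv2.connectedComponentsWithStats(blue(c))
    for i in range(1,k):
        if st[i,4]<60: continue
        w=W[l==i];t=w[w[:,2]>np.percentile(w[:,2],98)-.004]
        print(n,st[i],ce[i].round(1),"zmax",w[:,2].max().round(4),"top c",t.mean(0).round(4),len(t),"ext",np.ptp(w[:,:2],0).round(3),"ray",ray(c,*ce[i],.1).round(4))
    if n=="top":
        for nm,(u,v) in dict(bl=(180,310),br=(470,315),tl=(184,141),tr=(464,146)).items(): print(nm,W[v,u].round(3))
        for u,v in((385,262),(433,266),(257,200),(320,230)): print(W[v,u].round(3))
        a=cv2.resize(c["frame"][90:290,300:460],None,fx=3,fy=3,interpolation=2)
        cv2.imwrite("pics/crop.png",a[:,:,::-1])
E
```

```text
top [322 109  29  27 487] [335.8 123. ] zmax 1.1923 top c [ 0.8261 -0.0772  0.0918] 67 ext [0.486 0.154] ray [ 0.8119 -0.0696  0.1   ]
top [372 185  24  23 365] [383.5 196.6] zmax 0.1154 top c [ 0.6481 -0.1699  0.1109] 84 ext [0.047 0.048] ray [ 0.6439 -0.1664  0.1   ]
bl [0.409 0.262 0.109]
br [ 0.393 -0.309  0.162]
tl [0.753 0.253 0.162]
tr [ 0.734 -0.325  0.161]
[ 0.501 -0.159  0.121]
[ 0.497 -0.271  0.067]
[0.642 0.105 0.091]
[ 0.58  -0.031  0.061]
side [363 263  27  25 422] [375.6 276.4] zmax 0.8049 top c [ 0.6343 -0.1773  0.1288] 106 ext [0.462 0.241] ray [ 0.6414 -0.1736  0.1   ]
```

View pics/crop.png

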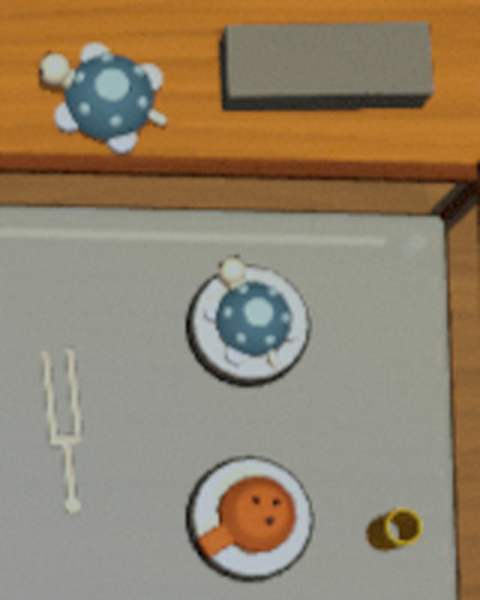

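The choice is the plinth turtle at (385,196): its shell is smaller (24 px against 29 px for the loose one, which has the larger footprint), and its top is at z ≈ 0.11 as it should be. The crown is at crop (258,312), i.e. pixel (386,194). I'll raise, shut the fingers and go above it.

```bash
python3 -m crank '[[255,0,0,-40,0,0,0],[255,0,0,-30,0,0,0],[255,-20,20,0,0,0,0],[255,-34,35,0,0,0,0],[255,-34,35,0,0,0,0],[255,-34,35,0,0,0,0],[255,-34,35,0,0,0,0]]'
python3 -c "
from h import *
c=dict(np.load('pics/top.npz'));print(ray(c,386,194,.11).round(4),world(c)[192:197,384:389].mean((0,1)).round(4))
c=dict(np.load('pics/side.npz'))
m=blue(c);import cv2
W=world(c);w=W[255:300,355:400].reshape(-1,3);t=w[(w[:,2]>.106)&(w[:,2]<.115)];print(len(t),t.mean(0).round(4))"
```

```text
t: 0.8
ee_pos: [0.2754, 0.4354, 0.297]
eef_rot: [0.786, 0.618, -0.005, 0.002]
wrist_force: [0.7, -0.3, 0.1]
opening: 0.0003
[ 0.6472 -0.1699  0.11  ] [ 0.6467 -0.1696  0.112 ]
256 [ 0.6506 -0.1691  0.109 ]
```

```bash
python3 -m crank '[[255,-35,35,0,0,0,0],[255,-35,35,0,0,0,0],[255,-35,35,0,0,0,0],[255,-35,35,0,0,0,0],[255,-35,35,0,0,0,0],[255,-35,35,0,0,0,0],[255,-35,35,0,0,0,0],[255,-35,35,0,0,0,0],[255,-35,35,0,0,0,0],[255,-35,35,0,0,0,0]]'; python3 -c "
from workcell import ctrl;print(ctrl.state()['joint_positions'])"
```

```text
t: 1.8
ee_pos: [0.529, 0.0048, 0.296]
eef_rot: [0.786, 0.619, -0.006, 0.0]
wrist_force: [-0.1, 1.2, -0.1]
opening: -0.0
[-0.70216592  0.10855422  0.66212225  1.829635   -0.06277589  1.23664388
  1.31228008]
```

```bash
python3 -m crank '[[255,-34,37,0,0,0,0],[255,-34,37,0,0,0,0],[255,-34,37,0,0,0,0],[255,-30,33,0,0,0,0],[255,-10,11,10,0,0,0],[255,0,0,20,0,0,0],[255,0,0,20,0,0,0],[255,0,0,10,0,0,0],[255,0,0,0,0,0,0]]'
python3 - <<'E'
from workcell import ctrl
from h import *
from scipy.spatial.transform import Rotation as R
s=ctrl.state();M=R.from_quat(s['eef_rot']).as_matrix();print(M.round(4),s['ee_pos'],s['wrist_force'])
print("tool mm to target",(M.T@(np.array([.647,-.170,.15])-s['ee_pos'])*1000).round(1))
print("level turn deg",np.degrees(np.cross(M.T@[0,0,-1],[0,0,1])).round(2)*-1)
c=ctrl.camera("wrist");np.savez("pics/w.npz",**c);cv2.imwrite("pics/w.png",c["frame"][:,:,::-1])
W=world(c);k,l,st,ce=cv2.connectedComponentsWithStats(blue(c))
for i in range(1,k):
    if st[i,4]>150:
        w=W[l==i];t=w[(w[:,2]>.105)&(w[:,2]<.118)];print(st[i],ce[i].round(1),t.mean(0).round(4),len(t))
E
```

```text
t: 2.7
ee_pos: [0.6445, -0.184, 0.2291]
eef_rot: [0.789, 0.614, -0.011, 0.001]
wrist_force: [1.0, 0.7, 0.4]
opening: -0.0001
[[ 0.246   0.9691 -0.016 ]
 [ 0.9691 -0.2463 -0.0144]
 [-0.0179 -0.012  -0.9998]] [ 0.64454964 -0.18403073  0.22905325] [0.95470895 0.65010633 0.38488888]
tool mm to target [15.6 -0.1 78.8]
level turn deg [-0.69  1.02 -0.  ]
[ 272  170   56   54 1768] [299.1 194.8] [ 0.6485 -0.1687  0.1072] 699
[378 311  41  17 185] [398.  319.5] [nan nan nan] 0<stdin>:11: RuntimeWarning: Mean of empty slice.
  ret = um.true_divide(
```

View pics/w.png

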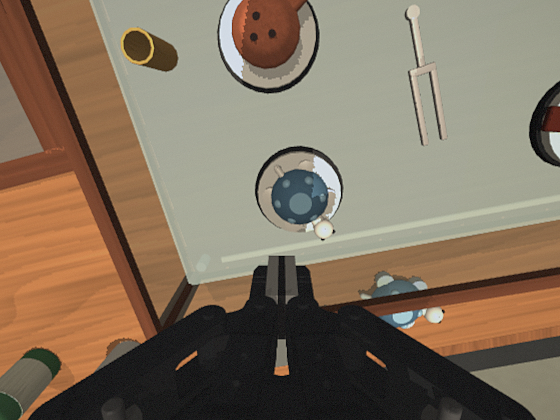

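The wrist view shows the turtle shell at (299,195) with its pale crown at (300,203), and the finger tips at (282,260). The depth-based top of (0.6485,-0.1687) agrees with the target to 2 mm. Next I level, correct and descend part-way.

```bash
python3 -m crank '[[255,8,0,10,-0.7,1,0],[255,8,0,20,0,0,0],[255,0,0,25,0,0,0],[255,0,0,20,0,0,0],[255,0,0,0,0,0,0],[255,0,0,0,0,0,0]]'
cat > s.py <<'E'
from workcell import ctrl
from h import *
from scipy.spatial.transform import Rotation as R
c=dict(np.load("pics/w.npz"));print("crown ray",ray(c,300,203,.11).round(4))
s=ctrl.state();M=R.from_quat(s['eef_rot']).as_matrix();print(s['ee_pos'].round(4) if hasattr(s['ee_pos'],'round') else s['ee_pos'],s['wrist_force'])
print("tool mm",(M.T@(np.array([.6475,-.1695,.112])-s['ee_pos'])*1000).round(1))
print("turn",np.degrees(np.cross([0,0,1],M.T@[0,0,-1])).round(2))
E
python3 s.py
```

```text
t: 3.35
ee_pos: [0.654, -0.1632, 0.1579]
eef_rot: [0.788, 0.616, 0.008, 0.003]
wrist_force: [0.1, -0.5, 0.7]
opening: -0.0003
crown ray [ 0.6493 -0.1693  0.11  ]
[ 0.654  -0.1632  0.1579] [ 0.0974966  -0.46585689  0.67592145]
tool mm [-8.  -5.5 45.7]
turn [ 0.85 -0.47  0.  ]
```

```bash
python3 -m crank '[[255,-4,-2.5,10,0.4,-0.2,0],[255,-4,-2.5,10,0,0,0],[255,0,0,10,0,0,0],[255,0,0,0,0,0,0],[255,0,0,0,0,0,0]]'; python3 s.py
```

```text
t: 3.85
ee_pos: [0.6493, -0.171, 0.1293]
eef_rot: [0.788, 0.616, 0.006, 0.004]
wrist_force: [0.9, 0.2, 0.2]
opening: -0.0001
crown ray [ 0.6493 -0.1693  0.11  ]
[ 0.6493 -0.171   0.1293] [0.89318144 0.24321889 0.17030939]
tool mm [ 0.9 -2.3 17.3]
turn [ 0.8  -0.31  0.  ]
```

```bash
python3 -m crank '[[255,0,-1,6,0.8,-0.3,0],[255,0,-1,5,0,0,0],[255,0,0,3,0,0,0],[255,0,0,0,0,0,0]]'; python3 s.py
```

```text
t: 4.25
ee_pos: [0.6479, -0.1704, 0.1145]
eef_rot: [0.788, 0.616, -0.0, -0.0]
wrist_force: [-0.6, 0.5, 0.6]
opening: 0.0001
crown ray [ 0.6493 -0.1693  0.11  ]
[ 0.6479 -0.1704  0.1145] [-0.56560518  0.47518146  0.61897791]
tool mm [ 0.8 -0.6  2.5]
turn [-0.02  0.01  0.  ]
```

Level and centred, 4 mm above the crown. I press from here in small steps, watching the force.

```bash
for i in 1; do python3 -m crank '[[255,0,0,2,0,0,0],[255,0,0,1.5,0,0,0],[255,0,0,0,0,0,0]]'; done; python3 s.py
```

```text
t: 4.55
ee_pos: [0.6481, -0.1703, 0.1109]
eef_rot: [0.788, 0.616, -0.0, 0.0]
wrist_force: [-0.7, -0.2, -0.4]
opening: -0.0003
crown ray [ 0.6493 -0.1693  0.11  ]
[ 0.6481 -0.1703  0.1109] [-0.67272169 -0.17507635 -0.42272238]
tool mm [ 0.6 -0.8 -1.1]
turn [-0.  0.  0.]
```

```bash
python3 -m crank '[[255,0,0,2,0,0,0],[255,0,0,0,0,0,0]]'; python3 s.py
```

```text
t: 4.75
ee_pos: [0.6485, -0.1705, 0.1095]
eef_rot: [0.788, 0.616, 0.0, 0.0]
wrist_force: [-0.5, 0.5, 2.0]
opening: -0.0001
crown ray [ 0.6493 -0.1693  0.11  ]
[ 0.6485 -0.1705  0.1095] [-0.54513122  0.48262996  1.99909419]
tool mm [ 0.7 -1.2 -2.5]
turn [ 0.04 -0.01  0.  ]
```

```bash
python3 -m crank '[[255,0,0,1.5,0,0,0],[255,0,0,1.5,0,0,0],[255,0,0,0,0,0,0]]'; python3 s.py
```

```text
t: 5.05
ee_pos: [0.6486, -0.1705, 0.1076]
eef_rot: [0.788, 0.616, 0.001, 0.0]
wrist_force: [-1.0, 0.4, 2.7]
opening: 0.0001
crown ray [ 0.6493 -0.1693  0.11  ]
[ 0.6486 -0.1705  0.1076] [-1.00758747  0.43889622  2.70657108]
tool mm [ 0.7 -1.3 -4.4]
turn [ 0.05 -0.06  0.  ]
```

```bash
python3 -m crank '[[255,0,0,1.5,0,0,0],[255,0,0,1,0,0,0],[255,0,0,0.3,0,0,0]]'; python3 s.py
```

```text
t: 5.35
ee_pos: [0.6486, -0.1705, 0.1056]
eef_rot: [0.788, 0.616, 0.001, -0.0]
wrist_force: [-1.2, 1.6, 5.4]
opening: -0.0003
crown ray [ 0.6493 -0.1693  0.11  ]
[ 0.6486 -0.1705  0.1056] [-1.17940553  1.64210609  5.37180331]
tool mm [ 0.7 -1.3 -6.4]
turn [ 0.04 -0.09  0.  ]
```

```bash
python3 -m crank '[[255,0,0,0,0,0,0],[255,0,0,0.2,0,0,0],[255,0,0,0,0,0,0],[255,0,0,0.2,0,0,0],[255,0,0,0,0,0,0]]';python3 -m crank '[[255,0,0,0.2,0,0,0],[255,0,0,0,0,0,0],[255,0,0,0.2,0,0,0],[255,0,0,0,0,0,0],[255,0,0,0,0,0,0]]'
python3 - <<'E'
from workcell import ctrl
from h import *
c=ctrl.camera("side");c0=dict(np.load("pics/side.npz"))
a=np.vstack([x["frame"][230:350,290:430] for x in(c0,c)])
cv2.imwrite("pics/p.png",cv2.resize(np.hstack([x["frame"][240:320,330:420] for x in(c0,c)]),None,fx=4,fy=4)[:,:,::-1])
E
```

```text
t: 5.85
ee_pos: [0.6486, -0.1705, 0.1057]
eef_rot: [0.788, 0.616, 0.001, -0.0]
wrist_force: [-1.6, -0.5, 4.1]
opening: 0.0003
t: 6.35
ee_pos: [0.6486, -0.1705, 0.1054]
eef_rot: [0.788, 0.616, 0.001, -0.0]
wrist_force: [-1.5, 0.7, 4.9]
opening: -0.0001
```

View pics/p.png

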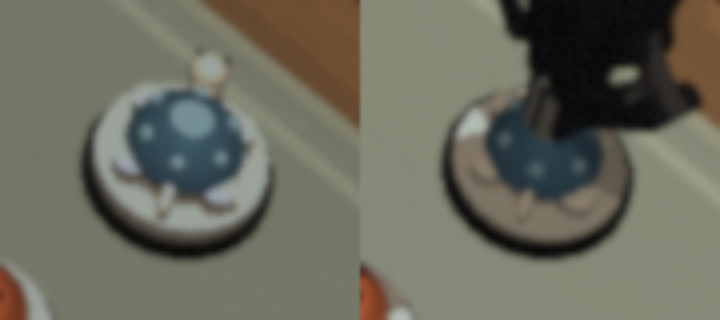

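The crop (before on the left, now on the right) shows the shell under the fingertips and the plate sunk, with its white rim edge almost gone. Force is 4–5 N, held for about 1 s. I withdraw straight up, slowly at first.

```bash
python3 -m crank '[[255,0,0,-2,0,0,0],[255,0,0,-2,0,0,0],[255,0,0,-2,0,0,0],[255,0,0,-3,0,0,0],[255,0,0,-10,0,0,0],[255,0,0,-25,0,0,0],[255,0,0,-30,0,0,0],[255,0,0,-40,0,0,0],[255,0,0,-20,0,0,0],[255,0,0,0,0,0,0]]'; python3 -m crank '[[255,0,0,0,0,0,0],[255,0,0,0,0,0,0],[255,0,0,0,0,0,0],[255,0,0,0,0,0,0]]'
python3 - <<'E'
from workcell import ctrl
from h import *
c=ctrl.camera("side");c0=dict(np.load("pics/side.npz"))
for x in(c0,c):
    W=world(x)[255:300,355:400];t=W[(W[...,2]>.1)&(W[...,2]<.12)];print(len(t),t.mean(0).round(4),np.percentile(t[:,2],95).round(4))
cv2.imwrite("pics/e.png",c["frame"][:,:,::-1])
d=ctrl.camera("wrist");W=world(d);k,l,st,ce=cv2.connectedComponentsWithStats(blue(d))
for i in range(1,k):
    if st[i,4]>150:
        w=W[l==i];t=w[(w[:,2]>.1)&(w[:,2]<.118)];print(st[i],len(t) and t.mean(0).round(4))
E
```

```text
t: 7.4
ee_pos: [0.6479, -0.1707, 0.2423]
eef_rot: [0.788, 0.616, -0.001, 0.0]
wrist_force: [0.3, -1.1, 0.0]
opening: -0.0001
t: 7.8
ee_pos: [0.646, -0.17, 0.2384]
eef_rot: [0.788, 0.616, -0.002, -0.002]
wrist_force: [-0.4, -0.0, 0.0]
opening: 0.0001
491 [ 0.6499 -0.1697  0.1063] 0.1113
496 [ 0.6498 -0.1695  0.1062] 0.1114
[ 255  169   55   53 1665] [ 0.6478 -0.1686  0.1053]
```

View pics/e.png

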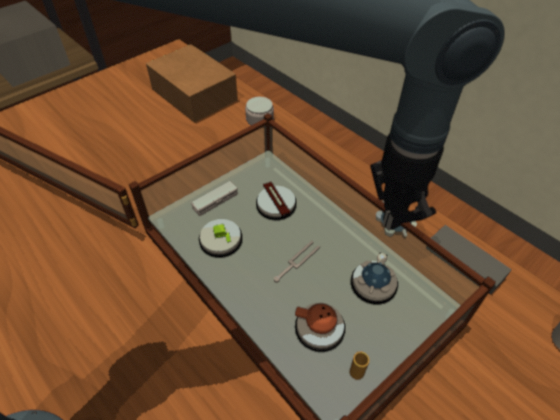

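The picture shows the turtle at (375,278), upright and back at its original height and place. The other pieces are unchanged and the arm is clear above.

```bash
python3 -c "
from workcell import ctrl
print(ctrl.finish_job())"
```

```text
the job is handed in; nothing more can be done
None
```

I pressed the turtle's plinth down, held it for about a second, withdrew straight up and handed the job in at about 8 s of the 40 s allowed. No verdict was reported.

- **Choice:** I took the turtle on the plinth, because its shell measured smaller than the loose one behind the cabinet. Its shell top measured z ≈ 0.11 m, as it should.
- **Press:** With the fingers shut and level on the crown, the tips went down about 4.5 mm from contact. The wrist read 4–5.4 N during the hold of about 1 s, noise roughly ±1 N. I could not read the plate joint directly. The depth is from the tool height and a before/after picture showing the plate sunk.
- **Last checks:** After withdrawing, the shell's measured centre and height matched the start to within 0.2 mm. In the last picture the turtle is upright and the other pieces look unmoved. I did not measure the other pieces. The arm was clear at z ≈ 0.24 m with about zero wrist force.
- **Disagreements:** The camera estimates of the crown differed by 1–3 mm, within what the press needed.

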